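# Find the softest sprung rest and mark it

### The job

Thin shell-inlaid tiles must be rubbed down on the softest of the three sprung rests: with a fingertip, press the three cork pads in turn from the robot's left to its right, each down a few millimetres, to feel which gives most easily. Then push the brass tag on that rest fully down, and leave the other two tags up. Only press: do not grip, lift or shove the rests, leave everything else on the bench where it lies, and finish clear of it all.

Things in the scene. Friction and masses are not known exactly. Their poses are not given: they have to be found in the camera images.
- rest_k: one of three sprung rests that look exactly alike: a loose rosewood base 130 x 70 x 20 mm, about 0.8 kg, lying flat on the marble. Origin at the centre of the underside; x runs along the 130 mm length, y across, z up. A round pad stands at x = +30 mm, a brass tag at x = -45 mm (the end nearer the robot). The rests are dealt anew to the left (+y), middle and right (-y) place each time, 0.22 m or so apart, turned up to 0.4 rad
- pad_k_top (a point): centre of the cork-faced top of this rest's pad, a disc 52 mm across and 12 mm thick on a coil spring, 56 mm above the marble when free; it moves with the pad
- pad_k (a joint): how far this pad is pressed straight down, m: 0 free, 0.014 at its stop; it springs back. The three springs differ: full travel takes roughly 3.5, 7 and 14.5 N, and the softest is the one that needs least force for the same travel. Which is which cannot be seen, only felt. A press counts once the pad has been at least 2.5 mm down under the fingers for 0.1 s (about 3.5 N on the stiffest)
- tag_k_top (a point): centre of the top of this rest's tag, a flat brass plate 24 mm (x) by 30 mm (y), 4 mm thick, on a stem, 40 mm above the marble when up and 28 mm when down; its centre is 75 mm from the pad's centre on the same base; it moves with the tag
- tag_k (a joint): how far this tag is pushed down, m: 0 up, 0.012 at its stop (starts 0 to 0.0015); stiff slide, about 2.5 N to move, stays where it is left
- rest_m: one of three sprung rests that look exactly alike: a loose rosewood base 130 x 70 x 20 mm, about 0.8 kg, lying flat on the marble. Origin at the centre of the underside; x runs along the 130 mm length, y across, z up. A round pad stands at x = +30 mm, a brass tag at x = -45 mm (the end nearer the robot). The rests are dealt anew to the left (+y), middle and right (-y) place each time, 0.22 m or so apart, turned up to 0.4 rad
- pad_m_top (a point): centre of the cork-faced top of this rest's pad, a disc 52 mm across and 12 mm thick on a coil spring, 56 mm above the marble when free; it moves with the pad
- pad_m (a joint): how far this pad is pressed straight down, m: 0 free, 0.014 at its stop; it springs back. The three springs differ: full travel takes roughly 3.5, 7 and 14.5 N, and the softest is the one that needs least force for the same travel. Which is which cannot be seen, only felt. A press counts once the pad has been at least 2.5 mm down under the fingers for 0.1 s (about 3.5 N on the stiffest)
- tag_m_top (a point): centre of the top of this rest's tag, a flat brass plate 24 mm (x) by 30 mm (y), 4 mm thick, on a stem, 40 mm above the marble when up and 28 mm when down; its centre is 75 mm from the pad's centre on the same base; it moves with the tag
- tag_m (a joint): how far this tag is pushed down, m: 0 up, 0.012 at its stop (starts 0 to 0.0015); stiff slide, about 2.5 N to move, stays where it is left
- rest_t: one of three sprung rests that look exactly alike: a loose rosewood base 130 x 70 x 20 mm, about 0.8 kg, lying flat on the marble. Origin at the centre of the underside; x runs along the 130 mm length, y across, z up. A round pad stands at x = +30 mm, a brass tag at x = -45 mm (the end nearer the robot). The rests are dealt anew to the left (+y), middle and right (-y) place each time, 0.22 m or so apart, turned up to 0.4 rad
- pad_t_top (a point): centre of the cork-faced top of this rest's pad, a disc 52 mm across and 12 mm thick on a coil spring, 56 mm above the marble when free; it moves with the pad
- pad_t (a joint): how far this pad is pressed straight down, m: 0 free, 0.014 at its stop; it springs back. The three springs differ: full travel takes roughly 3.5, 7 and 14.5 N, and the softest is the one that needs least force for the same travel. Which is which cannot be seen, only felt. A press counts once the pad has been at least 2.5 mm down under the fingers for 0.1 s (about 3.5 N on the stiffest)
- tag_t_top (a point): centre of the top of this rest's tag, a flat brass plate 24 mm (x) by 30 mm (y), 4 mm thick, on a stem, 40 mm above the marble when up and 28 mm when down; its centre is 75 mm from the pad's centre on the same base; it moves with the tag
- tag_t (a joint): how far this tag is pushed down, m: 0 up, 0.012 at its stop (starts 0 to 0.0015); stiff slide, about 2.5 N to move, stays where it is left
- clamp: bystander: small brass spring clamp, 62 x 25 x 12 mm, lying along x in the gap between the left and middle rests; origin under its centre
- stick: bystander: rosewood burnishing stick with a steel tip, 136 mm long, 12 mm thick, lying along x in the gap between the middle and right rests; origin on the marble under the stick
- calipers: bystander: nickel-plated calipers lying along x to the left of the left rest, 170 mm long, 8 mm high, its jaws reaching 44 mm from the middle of the beam towards the rest; origin under the middle of the beam
- jar: bystander: squat grey stoneware jar, 84 mm across, 74 mm high, beyond the middle rest; origin at the centre of its underside
- flat_tile: bystander: black lacquered sample tile with shell inlay lying flat, 100 x 100 x 6 mm, beyond the rests; origin at the centre of its underside
- dish: bystander: small white dish, 70 mm across, 28 mm high, beyond the left rest; origin at the centre of its underside
- tile_rack: bystander: slatted bamboo rack with four black tiles upright, 126 x 150 mm, 112 mm high, at the right-hand side of the bench; origin at the centre of its underside
There are look-alikes about, which are no part of the job. What is shaped like the rest_t but purple is not meant.

How it is judged:
By the outcome, as a careful person would: the job done as asked, in the order asked, and still so for the second after the job is handed in, with the robot touching nothing.
It also fails if it takes over 61 s, if anything falls off the work surface, if the arm or the gripper's body presses on something with over 40 N, if the wrist force passes 120 N, or if a joint passes its speed limit or range.

### The arm

A 6-joint arm with a two-finger parallel gripper is mounted at the origin on the work surface. World frame = base frame: x ahead of the robot, y to its left, z up, the work surface at z = 0. Lengths are in m, angles in rad, forces in N, time in s.
With the tool pointing down it reaches from about 0.375 to 0.925 m from the base axis. Payload 5.7 kg.
Tool frame: the origin (TCP) lies on the centre line of the jaws, within the pads' length; the fingertips stand 19 mm ahead of it and the grasp point (between the pads) is the TCP (robot.nose_length is the z of the fingertips in the tool frame, in m); z points along the fingers, y is the line along which they close (so a half turn about z gives the same grasp; the last joint's range is limited). The gripper opens to 85 mm and grips with 20 to 120 N. Pads are 22 mm wide; open, the fingers measure 114 mm over their backs; the gripper's body (76 mm by 85 mm) begins 54 mm behind the grasp point. The pads swing forward as they close: fully open they stand 13 mm farther back than shut.
Start: joints at [1.022, 0.359, 1.51, -0, 1.272, -0.115], TCP at [0.252, 0.544, 0.25] pointing down, gripper open.
Joint ranges: [-2.97, 2.97], [-1.01, 2.36], [0.21, 2.38], [-0.96, 4.11], [0.2, 2.71], [-2.98, 2.98]. Speed limits (rad/s): [2.39, 2.39, 3.14, 3.14, 3.14, 3.14].

### API

Orientations are given as a unit quaternion [x, y, z, w].
In Python, from bench import readout, cams, robot, models gives the robot as it stands. The module is installed in compiled form; this text tells all that it offers.
- The arm moves only by the tool step_arm, never from a script. Its argument "series" is a list of rows, each a list of 3 entries, a list of its own where there are three numbers: the gripper command: -1 is fully open, 1 is shut, values between are in proportion, then the shift along the world's x, y, z normalised to -1 to 1, where 1 is 0.04 m, then the turn, a rotation vector about the world's x, y, z normalised to -1 to 1, where 1 is 0.5 rad. In form: [[gripper, [tx, ty, tz], [rx, ry, rz]], ...]. A call has 1 to 10 rows; each row shifts and turns the commanded pose from where the row before left it; what a row does not reach is not made up. A row lasts 1/8 s, in which the tool goes at most 62.5 mm and 10.7 degrees, less where a joint would pass 70% of its speed; a pose out of reach is approached as far as the arm can. A call with a number of a shift or a turn outside -1 to 1 is refused whole. A call with a gripper value outside its range is refused whole. The fingers move at their own pace and stop on an object; "grip_force" is the grip in N (left out, the last holds). Time passes only in rows, so rows that do not move let the fingers close. It gives the time, the measured TCP pose, the force, the opening and the grip force at its end, in the units of the state.
- readout.get_state(): the state, without advancing time (a new reading comes with each control period).
- cams.grab_frame(name): name is "side" or "top" or "wrist"; returns the picture (480x640x3 uint8, red, green, blue); there is no depth.
- cams.get_calibration(name): a dict with "fovy" (degrees; the focal length in pixels is half the picture's height over the tangent of half this angle, whatever the lens; pixels are square), "cx", "cy" (the principal point, pixels), "distortion" ([k1, k2, p1, p2, k3] as OpenCV has them; the pictures are not rectified), "view" (4x4, takes a point from world to camera coordinates). Camera axes: x right, y up, looking along -z (the intrinsics and any distortion apply to the point x, -y, -z); pixel columns grow to the right and rows downward; lengths in m; the calibration is good to about 2 mm. A picture is of the moment at which its call begins: read the wrist's pose just before it. get_calibration takes no time and is no camera call; for the wrist camera it gives the pose at the moment of the call.
- robot.sign_off(): hands the job in; it is judged then, once.
Trained networks look in the newest picture that a camera, given by its name, has taken for a name from the list of things; names that differ only in an ending like _2 or _b are one class to them, and where a whole thing is asked for, a point or a joint stands for the part that bears it (a point fixed in the world has none). Each returns a list of dicts, best first, with "conf" (0 to 1); they miss things now and then, are a little off and sometimes report something else, mostly with a low value. They report only what shows in the picture. A call takes as long as a camera call. They do not tell look-alikes from the thing itself.
- models.spot_in(camera, label): "uv" ([column, row] in pixels, amid what is visible of it).
- models.regions_of(camera, label): "region" (480x640 bool, what is visible of it) and "uv" ([column, row] in pixels, amid what is visible of it).
- models.landmark_of(camera, label): "uv" ([column, row] in pixels: a listed point, or the origin of a listed thing).
The state is a dict: "time_s": time; "joint_positions": joint angles; "joint_vel": joint speeds; "joint_torque": joint torques, N m; "tool_pos": TCP position; "orientation": TCP orientation; "force": force on the tool from outside, world axes, zero at the start; "moment": the same for the moment, N m; "width": finger opening in m; "grasp_force": force on a finger pad.
Only numpy, scipy, OpenCV 4.12 (cv2) and the standard library are available. Lean on these libraries where they do the work, as an engineer would, in place of code of your own. Each camera call takes 0.05 s, during which the arm holds its last target. There are 200 camera calls.

## Working session

There is one attempt and no reset: what is moved stays moved. The work goes in short steps, Python scripts to look and compute and a tool call to move; the robot and the scene stay as the last step left them, time stands still between calls to the robot, and variables do not carry over. Pictures are saved under pics/ and viewed, at most 10 in all, crops included, and the job is handed in when it is done.

Besides the shell and the picture viewer there is one more tool, called after "Call:" as name(argument=value, ...), one argument or row to a line, values as JSON. step_arm: Moves the arm, as the interface text tells. Its arguments: {"type":"object","properties":{"series":{"type":"array"},"grip_force":{"type":"number"}},"required":["series"]}

```bash
mkdir -p pics; cat > h.py <<'E'
import numpy as np, cv2
from bench import readout, cams, robot, models
def ray(cam,uv,cal=None):
    c=cal or cams.get_calibration(cam)
    f=240/np.tan(np.radians(c["fovy"])/2)
    K=np.array([[f,0,c["cx"]],[0,f,c["cy"]],[0,0,1.]])
    p=cv2.undistortPoints(np.array([[uv]],float),K,np.array(c["distortion"],float))[0,0]
    V=np.array(c["view"]); R=V[:3,:3]; o=-R.T@V[:3,3]
    return o,R.T@np.array([p[0],-p[1],-1])
def at(cam,uv,z,cal=None):
    o,d=ray(cam,uv,cal); return (o+d*(z-o[2])/d[2]).round(4)
E
python3 - <<'E'
from h import *
s=readout.get_state(); print(s)
print(robot.nose_length)
for c in("top","side"):
    im=cams.grab_frame(c); cv2.imwrite(f"pics/{c}0.png",im[:,:,::-1])
    for l,z in(("pad_k_top",.056),("tag_k_top",.04),("pad_t_top",.056),("tag_t_top",.04)):
        for r in models.landmark_of(c,l): print(c,l,np.round(r["uv"],1),round(r["conf"],2),at(c,r["uv"],z))
E
```

```text
{'time_s': 0.0, 'joint_positions': array([ 1.02191225e+00,  3.59526300e-01,  1.51147508e+00, -1.64864253e-05,
        1.27251989e+00, -1.15051051e-01]), 'joint_vel': array([ 0.00206535, -0.00082523,  0.00041029, -0.00094228, -0.00089168,
        0.00058924]), 'joint_torque': array([ 1.07144755e-03, -5.27613223e+01, -2.78628552e+01, -2.42640463e-04,
        1.32735513e-02, -2.10176904e-05]), 'tool_pos': array([0.25184091, 0.54384205, 0.24942467]), 'orientation': array([ 2.15216952e-01,  9.76565786e-01, -9.14224281e-04, -3.06823966e-04]), 'force': array([ 0.13709387, -0.69841068, -0.0035684 ]), 'moment': array([ 0.01337614, -0.03505265,  0.04060392]), 'grasp_force': 0.0, 'width': 0.08539421671527746}
0.019
top pad_k_top [196.4 219.4] 0.73 [0.5902 0.2466 0.056 ]
top tag_k_top [202.1 255.2] 0.62 [0.5074 0.2342 0.04  ]
top pad_t_top [465.8 372.6] 0.73 [ 0.234  -0.3636  0.056 ]
top pad_t_top [421.9 209.8] 0.62 [ 0.6073 -0.2838  0.056 ]
top pad_t_top [393.  303.9] 0.57 [ 0.3881 -0.2071  0.056 ]
top tag_t_top [490.  350.2] 0.71 [ 0.2813 -0.4269  0.04  ]
top tag_t_top [421.3 296.1] 0.48 [ 0.4062 -0.2758  0.04  ]
top tag_t_top [417.9 242.8] 0.41 [ 0.5315 -0.2739  0.04  ]
side pad_k_top [344.6 192.9] 0.62 [0.5922 0.2229 0.056 ]
side tag_k_top [319.6 198.7] 0.59 [0.5224 0.2239 0.04  ]
side pad_t_top [263.6 291.5] 0.87 [ 0.3917 -0.2158  0.056 ]
side pad_t_top [378.8 310.3] 0.62 [ 0.6046 -0.2858  0.056 ]
side pad_t_top [163.  356.3] 0.62 [ 0.2365 -0.3814  0.056 ]
side pad_t_top [343.1 191.3] 0.59 [0.5891 0.2338 0.056 ]
side tag_t_top [374.1 306.7] 0.61 [ 0.6014 -0.2556  0.04  ]
side tag_t_top [272.8 318.8] 0.6 [ 0.4108 -0.2785  0.04  ]
side tag_t_top [337.5 311.9] 0.56 [ 0.531  -0.2662  0.04  ]
side tag_t_top [180.6 387.9] 0.51 [ 0.2735 -0.4346  0.04  ]
side tag_t_top [334.2 244.1] 0.29 [ 0.5439 -0.0227  0.04  ]
side tag_t_top [331.1 284.4] 0.22 [ 0.5253 -0.1793  0.04  ]
```

View pics/top0.png

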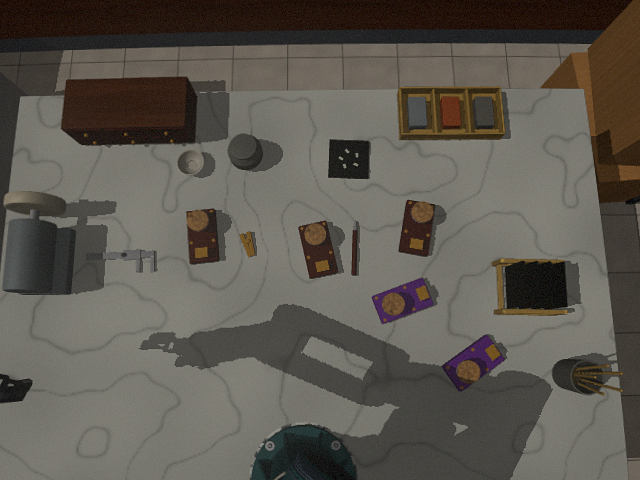

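View pics/side0.png

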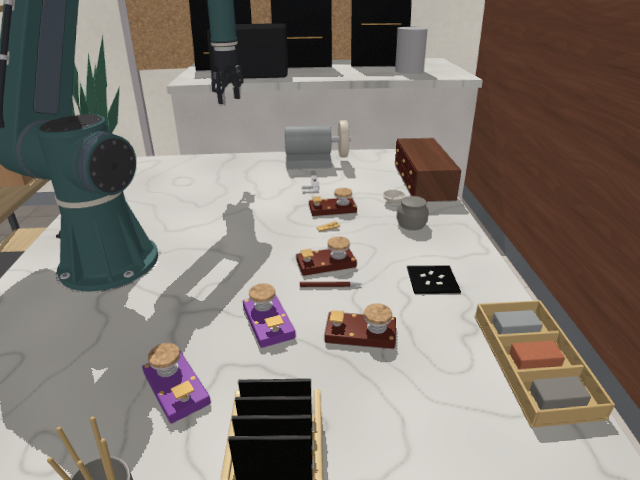

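```bash
python3 - <<'E'
from h import *
for c in("top","side"):
    for l,z in(("pad_m_top",.056),("tag_m_top",.04),("pad_k_top",.056),("jar",0)):
        for r in models.landmark_of(c,l): print(c,l,np.round(r["uv"],1),round(r["conf"],2),at(c,r["uv"],z))
E
```

```text
top pad_m_top [314.5 233.1] 0.92 [ 0.5541 -0.0307  0.056 ]
top pad_m_top [197.2 168.5] 0.59 [0.7159 0.2493 0.056 ]
top pad_m_top [118.9 256.5] 0.51 [0.5037 0.4259 0.056 ]
top pad_m_top [201.7 251.1] 0.25 [0.5144 0.2315 0.056 ]
top tag_m_top [321.3 263.9] 0.42 [ 0.4838 -0.0458  0.04  ]
top pad_k_top [196.4 219.4] 0.73 [0.5902 0.2466 0.056 ]
top jar [247.8 159.3] 0.58 [0.7587 0.1362 0.    ]
side pad_m_top [335.5 240.5] 0.72 [ 0.5459 -0.0333  0.056 ]
side pad_m_top [277.7 458. ] 0.18 [ 0.4284 -0.5713  0.056 ]
side tag_m_top [306.2 250.5] 0.42 [ 0.4781 -0.0464  0.04  ]
side pad_k_top [344.6 192.9] 0.62 [0.5922 0.2229 0.056 ]
side jar [408.8 220. ] 0.9 [0.7633 0.1557 0.    ]
```

The top picture shows three rosewood rests at about (201,237), (320,249) and (418,228). These fit the description: brown, in the left, middle and right places. The purple ones at (403,300) and (474,362) are look-alikes. The side view agrees: rosewood at (333,203), (326,258) and (361,325), purple at (268,312) and (175,382). I'll confirm with an enlarged crop while moving above the left rest.

```bash
python3 -c "
import cv2
i=cv2.imread('pics/top0.png')[190:330,170:450]
cv2.imwrite('pics/crop.png',cv2.resize(i,(800,400),interpolation=cv2.INTER_CUBIC))"
```

```text
(no output)
```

View pics/crop.png

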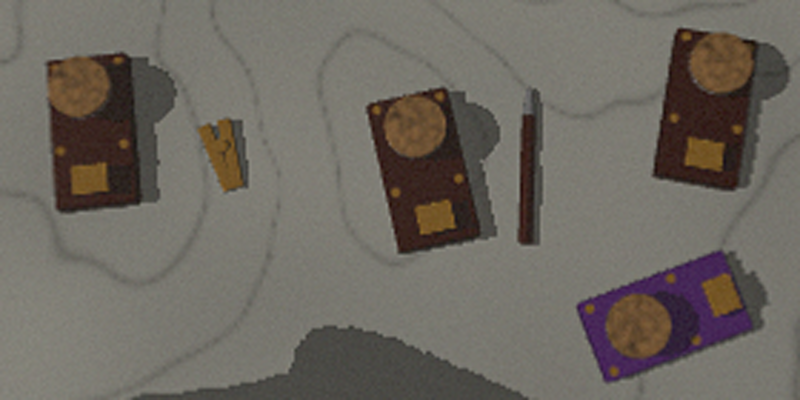

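Call:
step_arm(
  series=[
    [1,[0.77,-0.75,-0.12],[0,0,0.1]],
    [1,[0.77,-0.75,-0.12],[0,0,0.1]],
    [1,[0.77,-0.75,-0.12],[0,0,0.1]],
    [1,[0.77,-0.75,-0.12],[0,0,0.1]],
    [1,[0.77,-0.75,-0.12],[0,0,0.1]],
    [1,[0.77,-0.75,-0.12],[0,0,0.1]],
    [1,[0.77,-0.75,-0.12],[0,0,0.1]],
    [1,[0.77,-0.75,-0.12],[0,0,0.1]],
    [1,[0.77,-0.75,-0.12],[0,0,0.1]],
    [1,[0.77,-0.75,-0.12],[0,0,0.1]],
  ],
)

```text
time_s: 2.15
tool_pos: [0.5612, 0.2433, 0.2022]
orientation: [-0.034, 0.999, 0.0, 0.0]
force: [0.3, 0.0, -0.6]
width: 0.0001
grasp_force: 0.0
```

The crop confirms it. The rosewood pads are at top-picture pixels (198,220), (315,234) and (422,212), with tags at (201,253), (322,266) and (417,244). The purple one is a decoy.

```bash
python3 - <<'E'
from h import *
for n,p,t in(("L",(197.7,220.1),(201.1,252.6)),("M",(315.3,234.1),(322.3,266)),("R",(422,211.7),(416.8,243.9))):
    a,b=at("top",p,.056),at("top",t,.04); print(n,a,b,np.linalg.norm(a[:2]-b[:2]))
cal=cams.get_calibration("wrist"); s=readout.get_state(); print(s["tool_pos"],s["force"])
cv2.imwrite("pics/w1.png",cams.grab_frame("wrist")[:,:,::-1])
for l,z in(("pad_k_top",.056),("tag_k_top",.04)):
    for r in models.landmark_of("wrist",l): print(l,np.round(r["uv"],1),round(r["conf"],2),at("wrist",r["uv"],z,cal))
E
```

```text
L [0.5885 0.2434 0.056 ] [0.5136 0.2368 0.04  ] 0.07519022542857556
M [ 0.5517 -0.0326  0.056 ] [ 0.4789 -0.0481  0.04  ] 0.0744317808466249
R [ 0.6027 -0.2838  0.056 ] [ 0.5289 -0.2712  0.04  ] 0.07486788363510749
[0.56121895 0.24334045 0.20217154] [ 0.32752753  0.01120604 -0.59522749]
pad_k_top [314.  265.7] 0.56 [0.5912 0.2422 0.056 ]
tag_k_top [312.9 164.4] 0.61 [0.5166 0.2364 0.04  ]
tag_k_top [  5.7 154.7] 0.29 [ 0.5217 -0.0065  0.04  ]
```

View pics/w1.png

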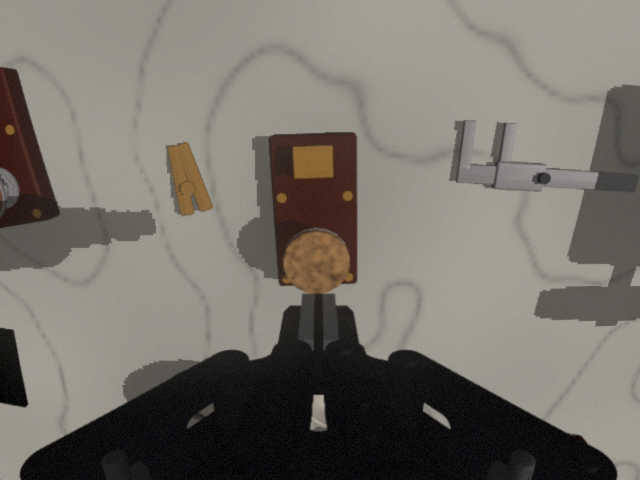

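The wrist picture shows the left rest with its pad at (316,262) and tag at (314,162). It agrees with the top view to about 3 mm, so I'll descend over the left pad.

Call:
step_arm(
  series=[
    [1,[0.36,0,-0.7],[0,0,0]],
    [1,[0.36,0,-0.7],[0,0,0]],
    [1,[0,0,-0.7],[0,0,0]],
    [1,[0,0,-0.6],[0,0,0]],
    [1,[0,0,-0.3],[0,0,0]],
    [1,[0,0,0],[0,0,0]],
  ],
)

```text
time_s: 3.05
tool_pos: [0.588, 0.2448, 0.0818]
orientation: [-0.033, 0.999, -0.0, -0.001]
force: [-1.6, 0.1, 0.0]
width: -0.0004
grasp_force: 0.0
```

Call:
step_arm(
  series=[
    [1,[0,0,-0.15],[0,0,0]],
    [1,[0,0,-0.15],[0,0,0]],
    [1,[0,0,0],[0,0,0]],
    [1,[0,0,0],[0,0,0]],
  ],
)

```text
time_s: 3.55
tool_pos: [0.5892, 0.2445, 0.0706]
orientation: [-0.033, 0.999, 0.0, 0.0]
force: [-0.3, 1.0, 1.4]
width: 0.0001
grasp_force: 0.6
```

Call:
step_arm(
  series=[
    [1,[0,0,-0.14],[0,0,0]],
    [1,[0,0,0],[0,0,0]],
    [1,[0,0,0],[0,0,0]],
  ],
)

```text
time_s: 3.92
tool_pos: [0.5893, 0.2445, 0.0648]
orientation: [-0.033, 0.999, 0.0, 0.0]
force: [0.5, 0.4, 2.2]
width: 0.0001
grasp_force: 1.3
```

```bash
cat > f.py <<'E'
from h import *
F=[];Z=[]
for i in range(8):
    cams.grab_frame("top"); s=readout.get_state(); F.append(s["force"]); Z.append(s["tool_pos"])
print(np.mean(F,0).round(2),np.std(F,0).round(2),np.mean(Z,0).round(4),s["time_s"])
E
python3 f.py
```

```text
[0.75 0.38 2.77] [0.32 0.66 0.33] [0.5893 0.2445 0.0648] 4.325
```

Call:
step_arm(
  series=[
    [1,[0,0,0.75],[0,0,0]],
    [1,[0,0,0.75],[0,0,0]],
    [1,[-0.13,-1,0.2],[0,0,0.05]],
    [1,[-0.13,-1,0],[0,0,0.05]],
    [1,[-0.13,-1,0],[0,0,0.05]],
    [1,[-0.13,-1,0],[0,0,0.05]],
    [1,[-0.13,-1,0],[0,0,0.05]],
    [1,[-0.13,-1,0],[0,0,0.05]],
    [1,[-0.12,-0.91,0],[0,0,0.05]],
    [1,[0,0,0],[0,0,0]],
  ],
)

```text
time_s: 5.58
tool_pos: [0.5519, -0.034, 0.1322]
orientation: [-0.119, 0.993, -0.0, -0.001]
force: [0.1, -0.4, 0.2]
width: -0.0001
grasp_force: 0.0
```

```bash
python3 f.py; python3 - <<'E'
from h import *
cal=cams.get_calibration("wrist")
cams.grab_frame("wrist")
for l,z in(("pad_m_top",.056),("tag_m_top",.04)):
    for r in models.landmark_of("wrist",l): print(l,np.round(r["uv"],1),round(r["conf"],2),at("wrist",r["uv"],z,cal))
E
```

```text
[-0.09  0.37  0.1 ] [0.45 0.43 0.44] [ 0.5526 -0.0314  0.1324] 5.975
pad_m_top [317.3 259. ] 0.78 [ 0.5512 -0.0322  0.056 ]
tag_m_top [317.5 122.6] 0.78 [ 0.4794 -0.0498  0.04  ]
```

Bias is about zero and the pad is confirmed under the tool, so I'll press the middle pad.

Call:
step_arm(
  series=[
    [1,[0,0,-0.6],[0,0,0]],
    [1,[0,0,-0.5],[0,0,0]],
    [1,[0,0,-0.15],[0,0,0]],
    [1,[0,0,-0.15],[0,0,0]],
    [1,[0,0,-0.15],[0,0,0]],
    [1,[0,0,-0.14],[0,0,0]],
    [1,[0,0,0],[0,0,0]],
    [1,[0,0,0],[0,0,0]],
  ],
)

```text
time_s: 7.12
tool_pos: [0.5535, -0.0321, 0.0656]
orientation: [-0.12, 0.993, -0.0, 0.001]
force: [0.3, 0.1, 5.6]
width: 0.0001
grasp_force: 2.5
```

```bash
python3 f.py
```

```text
[0.02 0.38 5.31] [0.64 0.65 0.4 ] [ 0.5535 -0.032   0.0656] 7.525
```

Call:
step_arm(
  series=[
    [1,[0,0,0.75],[0,0,0]],
    [1,[0,0,0.75],[0,0,0]],
    [1,[0.2,-1,0.2],[0,0,-0.1]],
    [1,[0.2,-1,0],[0,0,-0.1]],
    [1,[0.2,-1,0],[0,0,-0.1]],
    [1,[0.2,-1,0],[0,0,-0.1]],
    [1,[0.2,-1,0],[0,0,-0.1]],
    [1,[0.2,-1,0],[0,0,-0.1]],
    [1,[0.08,-0.3,0],[0,0,-0.1]],
    [1,[0,0,0],[0,0,0]],
  ],
)

```text
time_s: 8.78
tool_pos: [0.6039, -0.2841, 0.1326]
orientation: [0.055, 0.998, 0.0, -0.0]
force: [0.4, -0.5, 0.7]
width: 0.0003
grasp_force: 0.0
```

```bash
python3 f.py; python3 - <<'E'
from h import *
cal=cams.get_calibration("wrist")
cams.grab_frame("wrist")
for l,z in(("pad_t_top",.056),("tag_t_top",.04)):
    for r in models.landmark_of("wrist",l): print(l,np.round(r["uv"],1),round(r["conf"],2),at("wrist",r["uv"],z,cal))
E
```

```text
[-0.13  0.16  0.12] [0.62 0.51 0.41] [ 0.6038 -0.2827  0.1329] 9.175
pad_t_top [311.8 261.7] 0.57 [ 0.6037 -0.2867  0.056 ]
tag_t_top [320.1 123.2] 0.62 [ 0.5292 -0.2739  0.04  ]
```

Middle gave 5.3 N, which fits the medium spring. Next is the right pad.

Call:
step_arm(
  series=[
    [1,[0,-0.06,-0.6],[0,0,0]],
    [1,[0,0,-0.5],[0,0,0]],
    [1,[0,0,-0.15],[0,0,0]],
    [1,[0,0,-0.15],[0,0,0]],
    [1,[0,0,-0.15],[0,0,0]],
    [1,[0,0,-0.14],[0,0,0]],
    [1,[0,0,0],[0,0,0]],
    [1,[0,0,0],[0,0,0]],
  ],
)

```text
time_s: 10.32
tool_pos: [0.6045, -0.2866, 0.0669]
orientation: [0.054, 0.999, -0.0, 0.0]
force: [-3.1, 1.1, 8.9]
width: -0.0001
grasp_force: 4.5
```

```bash
python3 f.py
```

```text
[-2.57  1.25  9.19] [0.49 0.52 0.41] [ 0.6045 -0.2865  0.067 ] 10.725
```

Left is softest: 2.8 N, against 5.3 N middle and 9.2 N right at about 9 mm of travel. I'll go to the left rest's tag.

Call:
step_arm(
  series=[
    [1,[0,0,0.8],[0,0,0]],
    [1,[0,0,0.85],[0,0,0]],
    [1,[-0.16,0.93,0.1],[0,0,0.03]],
    [1,[-0.16,0.93,0],[0,0,0.03]],
    [1,[-0.16,0.93,0],[0,0,0.03]],
    [1,[-0.16,0.93,0],[0,0,0.03]],
    [1,[-0.16,0.93,0],[0,0,0.03]],
    [1,[-0.16,0.93,0],[0,0,0.03]],
  ],
)

```text
time_s: 11.72
tool_pos: [0.5659, -0.0621, 0.1358]
orientation: [0.009, 1.0, -0.0, 0.001]
force: [-0.0, 0.6, -0.5]
width: -0.0002
grasp_force: 0.0
```

Call:
step_arm(
  series=[
    [1,[-0.16,0.93,0],[0,0,0.03]],
    [1,[-0.16,0.93,0],[0,0,0.03]],
    [1,[-0.16,0.93,0],[0,0,0.03]],
    [1,[-0.16,0.93,0],[0,0,0.03]],
    [1,[-0.16,0.93,0],[0,0,0.03]],
    [1,[-0.16,0.93,0],[0,0,0.03]],
    [1,[-0.16,0.93,0],[0,0,0.03]],
    [1,[-0.16,0.93,0],[0,0,0.03]],
    [1,[0,0,0],[0,0,0]],
  ],
)

```text
time_s: 12.85
tool_pos: [0.5144, 0.2367, 0.1358]
orientation: [-0.052, 0.999, 0.0, 0.001]
force: [0.9, -0.5, 0.7]
width: -0.0001
grasp_force: 0.0
```

```bash
python3 - <<'E'
from h import *
s=readout.get_state();print(s["tool_pos"])
cal=cams.get_calibration("wrist")
cv2.imwrite("pics/w2.png",cams.grab_frame("wrist")[:,:,::-1])
for l,z in(("pad_k_top",.056),("tag_k_top",.04)):
    for r in models.landmark_of("wrist",l): print(l,np.round(r["uv"],1),round(r["conf"],2),at("wrist",r["uv"],z,cal))
E
```

```text
[0.51442699 0.23669842 0.13578972]
tag_k_top [316.  251.5] 0.74 [0.515  0.2354 0.04  ]
```

View pics/w2.png

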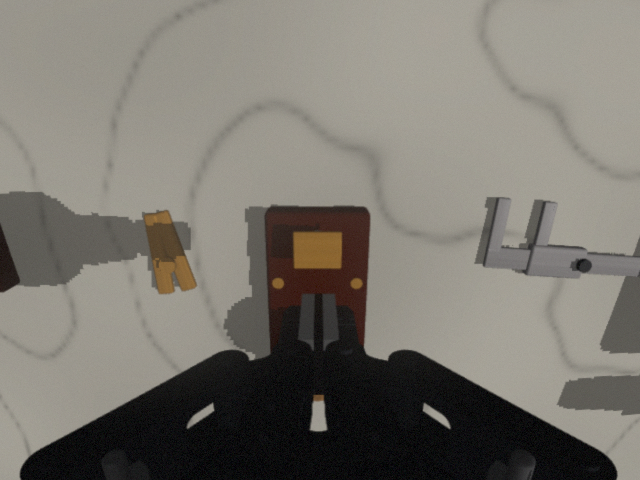

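The picture shows the left tag at (317,250), centred under the tool. I'll push it down.

Call:
step_arm(
  series=[
    [1,[0,0,-0.8],[0,0,0]],
    [1,[0,0,-0.8],[0,0,0]],
    [1,[0,0,-0.2],[0,0,0]],
    [1,[0,0,-0.15],[0,0,0]],
    [1,[0,0,-0.15],[0,0,0]],
    [1,[0,0,-0.12],[0,0,0]],
    [1,[0,0,0],[0,0,0]],
    [1,[0,0,0],[0,0,0]],
  ],
)

```text
time_s: 14.0
tool_pos: [0.5152, 0.2346, 0.0471]
orientation: [-0.051, 0.999, 0.0, 0.001]
force: [1.0, -0.6, 3.1]
width: 0.0001
grasp_force: 1.2
```

Call:
step_arm(
  series=[
    [1,[0,0,-0.04],[0,0,0]],
    [1,[0,0,-0.02],[0,0,0]],
    [1,[0,0,0],[0,0,0]],
  ],
)

```text
time_s: 14.38
tool_pos: [0.5152, 0.2346, 0.0468]
orientation: [-0.051, 0.999, 0.0, 0.001]
force: [-5.4, -2.4, 24.1]
width: -0.0001
grasp_force: 12.5
```

The force jumped at the stop, so the tag is fully down. I'll retract and check.

Call:
step_arm(
  series=[
    [1,[0,0,0.3],[0,0,0]],
    [1,[0,0,0.9],[0,0,0]],
    [1,[0,0,0.9],[0,0,0]],
    [1,[0,0,0.9],[0,0,0]],
    [1,[-0.5,0,0.9],[0,0,0]],
    [1,[-0.6,0,0.6],[0,0,0]],
    [1,[-0.3,0,0.3],[0,0,0]],
    [1,[0,0,0],[0,0,0]],
  ],
)

```text
time_s: 15.38
tool_pos: [0.4584, 0.2346, 0.2368]
orientation: [-0.051, 0.999, 0.0, 0.001]
force: [0.2, 0.3, -0.2]
width: -0.0001
grasp_force: 0.0
```

```bash
python3 - <<'E'
from h import *
s=readout.get_state();print(s["tool_pos"],s["time_s"])
cams.grab_frame("wrist"); im=cams.grab_frame("side")
cv2.imwrite("pics/s2.png",cv2.resize(im[150:370,260:440,::-1],(490,598),interpolation=cv2.INTER_CUBIC))
E
```

```text
[0.45840712 0.2346495  0.23680545] 15.375
```

View pics/s2.png

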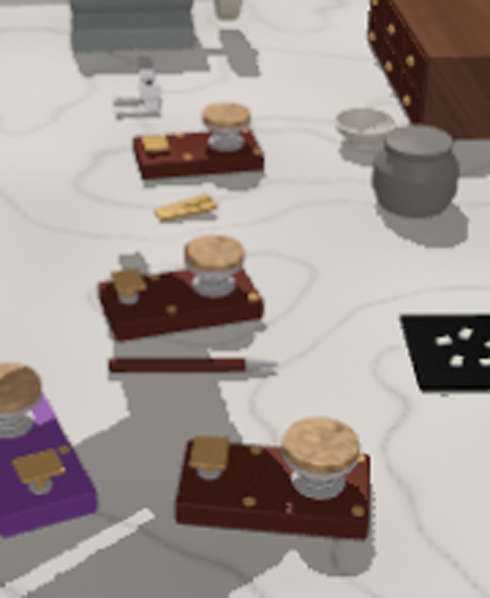

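In this crop the left tag at (155,144) is down flush. The middle tag (128,283) and right tag (208,455) are still up, everything else is where it lay, and the arm is clear.

```bash
python3 -c "
from bench import robot; print(robot.sign_off())"
```

```text
the job is handed in; nothing more can be done
None
```

I pressed all three pads from left to right, and the left rest is the softest (about 2.8 N at 9–10 mm, against 5.3 N middle and 9.2 N right), so I pushed its tag fully down, left the other two up, and handed the job in with the arm clear.

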